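# Put the candle lantern together on its slate

## Task

Put the candle lantern together from the bottom up, letting go of each part before fetching the next: the wooden base flat in the middle of the slate, the slim candle upright in the cup of the base, the glass chimney over the candle and down onto the base's foot, and last the brass cap on top with its collar inside the glass. Set the glass down rather than drop it, and do not tip the glass or the slim candle over. Leave the fat candle (too thick for the lantern), the tumbler, the stoneware pot and the pine cone where they stand.

Things in the scene. Friction and masses are not known exactly. Their poses are not given: they have to be found in the camera images.
- slate: Square dark slate coaster, 110 x 110 mm and 6 mm thick, fixed to the console top. Origin at the centre of its underside; x and y along its sides, z up. Its place and yaw differ at every start.
- base: Loose turned pale-wood lantern base, about 180 g, upright, round about z. Foot: disc 92 mm across, 14 mm high. On its middle a hub 52 mm across, 14 to 30 mm up (grip here). The hub's top is a cup for the candle, 46 mm across, 6 mm deep, its floor 24 mm up. Origin: centre of its underside, z up.
- candle: Loose slim ivory wax candle, 80 g nominal, a cylinder 38 mm across and 75 mm high with an 8 mm wick on top, standing upright. Origin at the centre of its underside, z up. Standing in the base's cup its origin is 24 mm above the base's origin.
- glass: Loose clear amber glass chimney, 160 g nominal: a straight tube open at both ends, 66 mm outside, 60 mm inside, 120 mm high, standing upright (grip it across, 20 mm below its upper rim). Origin on its axis at its lower rim, z up. It goes round the hub of the base and stands on the foot: its origin is then 14 mm above the base's origin.
- cap: Loose round brass cap, about 110 g, upright on its collar. From below: collar ring 52 mm outside, 0 to 8 mm up; brim 76 mm across, 8 to 11 mm; open middle with a cross of bars, stem 10 mm thick; knob 18 mm across, 20 to 36 mm up (grip here). Origin: centre of the collar's lower edge, z up. In place the collar is inside the glass, the brim on its rim, the origin 126 mm above the base's.
- pillar: Bystander: fat ivory pillar candle, 60 mm across, 62 mm high, loose; too thick to go into the cup or the glass. Origin at the centre of its underside.
- tumbler: Bystander: green glass tumbler, 76 mm across at the rim, 92 mm high, loose. Origin at the centre of its underside.
- pot: Bystander: squat round grey stoneware pot, 76 mm across, 44 mm high, loose. Origin at the centre of its underside.
- pinecone: Bystander: brown pine cone standing upright, 75 mm across, 74 mm high, loose. Origin at the centre of its underside.
Things that resemble listed ones, but are neither listed nor needed, are in the scene too. Several things look just like the glass: the one meant starts farthest to the robot's right. There is more than one size of the cap; the job needs the smallest.

How it is judged:
By the outcome, as a careful person would: the job done as asked, in the order asked, and still so for the second after the job is handed in, with the robot touching nothing.
It also fails if it takes over 99 s, if anything falls off the work surface, if the arm or the gripper's body presses on something with over 40 N, if the wrist force passes 120 N, or if a joint passes its speed limit or range.

## Robot

A 7-joint arm with a two-finger parallel gripper is mounted at the origin on the work surface. World frame = base frame: x ahead of the robot, y to its left, z up, the work surface at z = 0. Lengths are in m, angles in rad, forces in N, time in s.
With the tool pointing down it reaches from about 0.4 to 0.85 m from the base axis. Payload 4.4 kg.
Tool frame: the origin (TCP) lies on the mounting face of the last link; the fingertips stand 199 mm ahead of it and the grasp point (between the pads) lies robot.grasp_offset ahead of it (robot.grasp_offset is the distance from the TCP to the grasp point, in m); z points along the fingers, y is the line along which they close (so a half turn about z gives the same grasp; the last joint's range is limited). The gripper opens to 94 mm and grips with 3 to 60 N. Pads are 16 mm wide; open, the fingers measure 119 mm over their backs; the gripper's body (75 mm by 177 mm) begins 78 mm behind the grasp point.
Start: joints at [1.044, 0.628, 0.038, 1.517, -0.027, 0.996, -0.02], TCP at [0.289, -0.582, 0.405] pointing down, gripper open.
Joint ranges: [-3.06, 3.06], [-0.37, 2.12], [-1.25, 1.32], [0.18, 2.47], [-1.1, 4.24], [0.23, 1.98], [-2.94, 2.94]. Speed limits (rad/s): [2.57, 2.57, 3.14, 3.14, 3.14, 3.14, 3.14].

## Interface

Orientations are given as a 3x3 rotation matrix whose columns are the frame's x, y, z axes.
In Python, from plant import robot, capture gives the robot as it stands. Calls block until the motion is done:
- robot.goto(position, orientation): joint-space move of the TCP to a pose.
- robot.move_linear(position, ori=None, max_speed=0.15, guard=None): straight line of the TCP; ori=None keeps the orientation; max_speed is the mean speed in m/s. With guard (N) it stops when the force on the tool has changed by that much, and returns True; else False.
- robot.set_joints(angles): joint-space move.
- robot.set_gripper(opening, newtons=None): opening from 0.0 (shut) to 1.0 (fully open); newtons is the grip in N (None keeps the last); returns when the fingers have stopped.
- robot.pause(seconds).
- robot.ik(position, orientation): joint angles nearest the present ones, or None.
- capture(name): name is "scene" or "side" or "wrist"; returns a dict with "frame" (384x512x3 uint8, blue, green, red), "fov_y" (degrees; the focal length in pixels is half the picture's height over the tangent of half this angle, whatever the lens; pixels are square), "cx", "cy" (the principal point, pixels), "k1" (the pictures are not rectified: a ray, as slopes to the right and down, at radius r is drawn at 1 + k1 r^2 times it, then the intrinsics apply), "rvec" (rotation vector, rad) and "tvec" (3), from world to camera coordinates, as OpenCV has them. Camera axes: x right, y down, z forward; pixel columns grow to the right and rows downward; lengths in m; the calibration is good to about 2 mm. A picture is of the moment at which its call begins. There is no depth.
A pose or a line that the arm cannot do raises robot.Unreachable and nothing moves.
- robot.sign_off(): hands the job in; it is judged then, once.
Readings, each from a call of its own:
- robot.get_time(): time.
- robot.get_joint_positions(): joint angles.
- robot.get_dq(): joint speeds.
- robot.get_joint_torque(): joint torques, N m.
- robot.get_tool_pos(): TCP position.
- robot.get_ee_rot(): TCP orientation.
- robot.get_ft_force(): force on the tool from outside, world axes, zero at the start.
- robot.get_moment(): the same for the moment, N m.
- robot.get_grip_width(): opening from 0.0 (shut) to 1.0 (fully open).
- robot.get_grip_force(): force on a finger pad.
Only numpy, scipy, OpenCV 4.12 (cv2) and the standard library are available. Lean on these libraries where they do the work, as an engineer would, in place of code of your own. Each camera call takes 0.05 s, during which the arm holds its last target. There are 200 camera calls.

## Working session

There is one attempt and no reset: what is moved stays moved. The work goes in short steps, each a Python script; the robot and the scene stay as the last script left them, time stands still between calls to the robot, and variables do not carry over. Pictures are saved under pics/ and viewed, at most 14 in all, crops included, and the job is handed in when it is done.

```bash
ls; mkdir -p pics
cat > h.py <<'E'
import numpy as np, cv2
from plant import robot, capture
def K(c):
    h=c["frame"].shape[0]; f=h/2/np.tan(np.radians(c["fov_y"])/2)
    return np.array([[f,0,c["cx"]],[0,f,c["cy"]],[0,0,1.]]), np.array([c["k1"],0,0,0,0.])
def ray(c,u,v):
    k,d=K(c); p=cv2.undistortPointsIter(np.array([[[u,v]]],float),k,d,None,None,(3,50,1e-10))[0,0]
    R=cv2.Rodrigues(np.array(c["rvec"],float))[0]; t=np.array(c["tvec"],float).ravel()
    w=R.T@np.array([p[0],p[1],1]); return -R.T@t, w/np.linalg.norm(w)
def onz(c,u,v,z):
    o,w=ray(c,u,v); return o+w*(z-o[2])/w[2]
def tri(*obs):
    A=np.zeros((3,3));b=np.zeros(3); L=[ray(*o) for o in obs]
    for o,w in L:
        P=np.eye(3)-np.outer(w,w);A+=P;b+=P@o
    x=np.linalg.solve(A,b); return x,[np.linalg.norm(np.cross(w,x-o)) for o,w in L]
def proj(c,X):
    k,d=K(c); return cv2.projectPoints(np.array(X,float).reshape(-1,3),np.array(c["rvec"],float),np.array(c["tvec"],float),k,d)[0].reshape(-1,2)
E
python3 - <<'E'
from h import *
import pickle
for n in("scene","side","wrist"):
    c=capture(n); pickle.dump(c,open(n+"0.pkl","wb"))
    cv2.imwrite(f"pics/{n}0.png",cv2.resize(c["frame"],(768,576),interpolation=cv2.INTER_CUBIC))
    o,w=ray(c,256,192);print(n,c["fov_y"],c["cx"],c["cy"],c["k1"],o.round(3),w.round(3))
print(robot.grasp_offset,robot.get_ee_rot().round(3),robot.get_time())
E
```

```text
pics
scene 50.38442650263556 254.8653310730846 197.49985537788484 -0.0583201482579848 [ 1.19  -0.863  0.751] [-0.505  0.681 -0.531]
side 47.04242232660598 259.6648766286897 185.82582196907032 -0.07608659524128183 [0.449 1.097 1.028] [ 0.069 -0.729 -0.681]
wrist 63.382257688447254 253.43744735185157 191.2065925138921 -0.05032384477961019 [ 0.351 -0.551  0.384] [-0.213 -0.113 -0.97 ]
0.1804 [[ 0.896  0.445 -0.001]
 [ 0.445 -0.896  0.001]
 [-0.    -0.001 -1.   ]] 0.15
```

View pics/scene0.png

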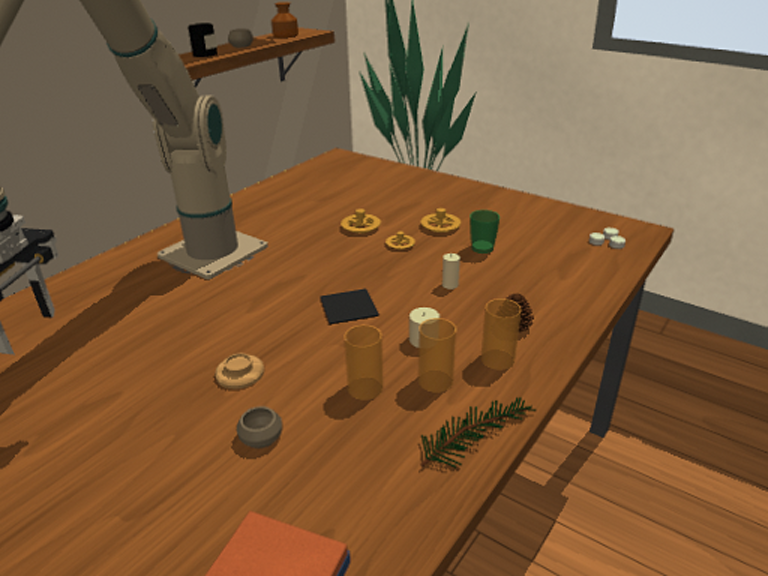

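View pics/side0.png

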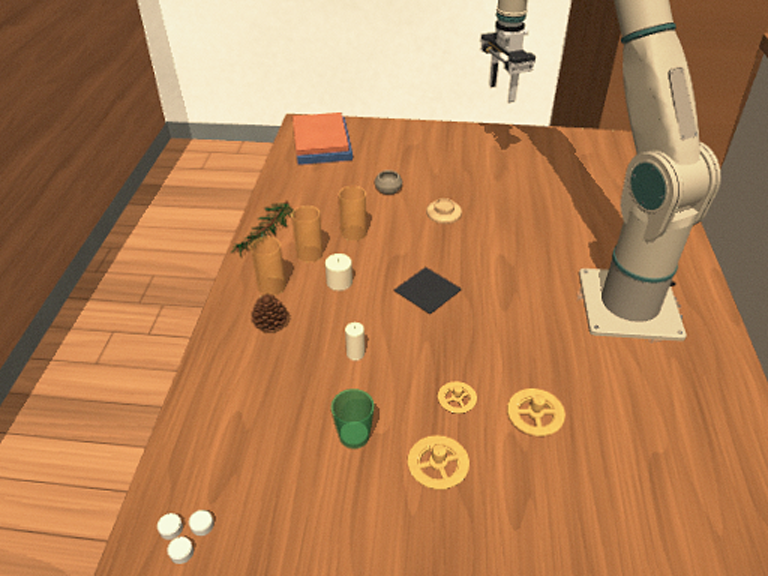

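Scene picture (1.5x pixels): 
- Brass caps stand at (360,222), (400,241, the smallest) and (440,222). 
- Tubes stand at (364,362), (436,356) and (500,335). 
- The base is at (240,371), the slate at (349,306), the slim candle at (451,271) and the fat one at (424,327).

The side picture shows the same things: small cap (457,397), tubes (352,213), (307,233) and (268,265), base (444,210), slim candle (355,341).

Next I'll triangulate these roughly.

Run:
```python
from h import *
import pickle
s=pickle.load(open("scene0.pkl","rb"));d=pickle.load(open("side0.pkl","rb"))
P=dict(capS=((400,235),(457,389)),capA=((360,213),(537,403)),capB=((440,213),(438,453)),
 gl1_top=((364,335),(352,194)),gl1_bot=((365,390),(352,232)),gl2_top=((437,329),(307,213)),gl3_top=((502,308),(268,244)),
 base=((238,362),(444,205)),slate=((349,306),(428,290)),cand=((451,257),(355,326)),fat=((424,314),(339,260)),pot=((259,418),(389,174)),tumb=((484,217),(353,400)),cone=((518,297),(268,297)))
for n,(a,b) in P.items():
    x,r=tri((s,a[0]/1.5,a[1]/1.5),(d,b[0]/1.5,b[1]/1.5));print(n,x.round(3),np.round(r,4),'R',np.hypot(*x[:2]).round(3))
```

```text
capS [0.385 0.296 0.027] [0.0003 0.0003] R 0.486
capA [0.235 0.324 0.039] [0.0014 0.0014] R 0.401
capB [0.415 0.447 0.038] [0.0016 0.0016] R 0.61
gl1_top [ 0.649 -0.196  0.118] [0.0011 0.0011] R 0.678
gl1_bot [ 0.652 -0.203 -0.002] [0.0002 0.0002] R 0.683
gl2_top [ 0.743 -0.11   0.118] [0.0022 0.0022] R 0.751
gl3_top [0.807 0.01  0.12 ] [0.0028 0.0028] R 0.807
base [ 0.425 -0.302  0.025] [0.0002 0.0002] R 0.522
slate [ 0.454 -0.004 -0.   ] [0.0015 0.0015] R 0.454
cand [0.594 0.194 0.075] [0.0016 0.0016] R 0.625
fat [ 0.657 -0.016  0.063] [0.0017 0.0017] R 0.657
pot [ 0.58  -0.399  0.045] [0.0039 0.0039] R 0.704
tumb [0.572 0.389 0.092] [0.0017 0.0017] R 0.692
cone [0.787 0.128 0.074] [0.0039 0.0039] R 0.798
```

The triangulated heights match the text. Tube 1 at y = -0.196 is the rightmost, and the small cap is at (0.385, 0.296). Next the wrist camera looks at the base and the slate, two views each.

```bash
cat >> h.py <<'E'
import pickle
def Rz(a):
    c,s=np.cos(a),np.sin(a); return np.array([[c,s,0],[s,-c,0],[0,0,-1.]])
def yaw(x,y): return np.arctan2(y,x)+np.pi/2
def look(name,x,y,z,n=2,d=0.04,lin=True):
    R=Rz(yaw(x,y)); out=[]
    for i,sg in enumerate((-1,1)[:n]):
        p=np.array([x,y,z])+R[:,0]*sg*d
        robot.goto(p,R) if i==0 else robot.move_linear(p,max_speed=.2)
        robot.pause(.15)
        c=capture("wrist"); pickle.dump(c,open(f"{name}{i}.pkl","wb")); out.append(c)
    return out
def mosaic(name,cs):
    im=np.hstack([cv2.resize(c["frame"],(400,300),interpolation=cv2.INTER_AREA) for c in cs]); cv2.imwrite(f"pics/{name}.png",im)
E
python3 - <<'E'
from h import *
t=robot.get_time()
a=look("base",.425,-.302,.36);t1=robot.get_time()
b=look("slate",.454,-.004,.34);print(t,t1,robot.get_time(),robot.get_joint_positions())
im=np.vstack([np.hstack([cv2.resize(c["frame"],(400,300)) for c in q]) for q in(a,b)]);cv2.imwrite("pics/w1.png",im)
for p in [(.65,-.2),(.594,.194),(.385,.296),(.454,-.004)]:
  for z in(.2,.3,.45): print(p,z,robot.ik([*p,z],Rz(yaw(*p))).round(2))
E
```

```text
0.15 2.1667 4.025 [ 0.02874127  0.4657252  -0.23066752  2.10498711  0.18692823  0.59007302
 -0.34558671]
(0.65, -0.2) 0.2 [ 0.33  0.92 -0.13  1.56  0.16  0.68 -0.18]
(0.65, -0.2) 0.3 [ 0.34  0.79 -0.14  1.51  0.13  0.85 -0.15]
(0.65, -0.2) 0.45 [ 0.37  0.64 -0.2   1.36  0.13  1.15 -0.15]
(0.594, 0.194) 0.2 [-0.2   0.87 -0.27  1.72  0.37  0.6  -0.37]
(0.594, 0.194) 0.3 [-0.18  0.73 -0.3   1.68  0.29  0.77 -0.3 ]
(0.594, 0.194) 0.45 [-0.15  0.57 -0.35  1.53  0.21  1.08 -0.23]
(0.385, 0.296) 0.2 [-0.57  0.76 -0.21  2.11  0.47  0.31 -0.52]
(0.385, 0.296) 0.3 [-0.47  0.58 -0.35  2.06  0.37  0.56 -0.43]
(0.385, 0.296) 0.45 [-0.36  0.37 -0.48  1.89  0.21  0.93 -0.28]
(0.454, -0.004) 0.2 [ 0.17  0.75 -0.33  2.19  0.81  0.31 -0.86]
(0.454, -0.004) 0.3 [ 0.09  0.54 -0.2   2.15  0.23  0.48 -0.29]
(0.454, -0.004) 0.45 [ 0.18  0.3  -0.3   1.97  0.11  0.88 -0.19]
```

View pics/w1.png

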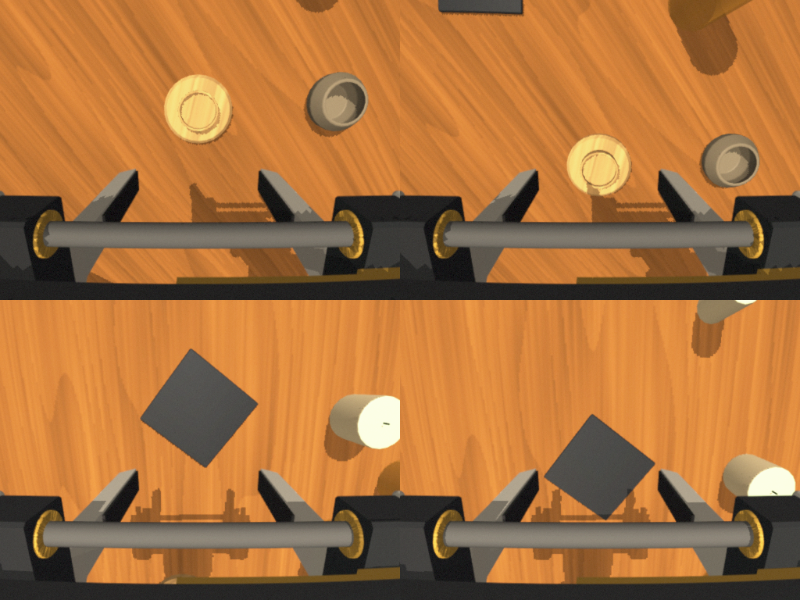

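The base sits at (198,110) in 400-px tile 1 and (598,165) in tile 2, and it is the only one of its kind. The slate is at (199,407) and (599,467), clear of the fingers. Now I'll segment both.

```bash
cat >> h.py <<'E'
def blob(c,lo,hi,near,k=3,hull=True):
    """contour (hull) of the colour blob nearest to a pixel"""
    hsv=cv2.cvtColor(c["frame"],cv2.COLOR_BGR2HSV); m=cv2.inRange(hsv,np.array(lo),np.array(hi))
    m=cv2.morphologyEx(cv2.morphologyEx(m,cv2.MORPH_OPEN,np.ones((k,k))),cv2.MORPH_CLOSE,np.ones((5,5)))
    cs=[q for q in cv2.findContours(m,cv2.RETR_EXTERNAL,cv2.CHAIN_APPROX_NONE)[0] if cv2.contourArea(q)>60]
    q=max(cs,key=lambda q:cv2.pointPolygonTest(q,tuple(map(float,near)),True))
    return (cv2.convexHull(q) if hull else q)[:,0].astype(float)
def circ(c,pts,z):
    X=np.array([onz(c,u,v,z)[:2] for u,v in pts]); 
    for _ in range(4):
        s=np.linalg.lstsq(np.c_[2*X,np.ones(len(X))],(X**2).sum(1),rcond=None)[0]
        r=np.sqrt(s[2]+s[0]**2+s[1]**2); e=np.abs(np.linalg.norm(X-s[:2],axis=1)-r); X=X[e<=max(.0015,2*np.median(e))]
    return s[:2],r,np.median(e),len(X)
E
python3 - <<'E'
from h import *
B=[pickle.load(open(f"base{i}.pkl","rb")) for i in(0,1)];S=[pickle.load(open(f"slate{i}.pkl","rb")) for i in(0,1)]
for c,n in zip(B,((198,110),(200,150))):
    u,v=int(n[0]*1.28),int(n[1]*1.28); print(cv2.cvtColor(c["frame"],cv2.COLOR_BGR2HSV)[v-30:v+40:10,u],cv2.cvtColor(c["frame"],cv2.COLOR_BGR2HSV)[v,u-90:u-50:20])
C=[]
for c,n in zip(S,((200,107),(200,167))):
    q=blob(c,(0,0,20),(180,90,90),(n[0]*1.28,n[1]*1.28))
    h=cv2.approxPolyDP(q.astype(np.float32)[:,None],12,True)[:,0]; print(len(h),h.round().tolist()); C.append(h)
if all(len(h)==4 for h in C):
    h1=[h[np.lexsort((h[:,0],))] for h in C]
    T=[]
    for k in (lambda h:h[h[:,0].argmin()],lambda h:h[h[:,0].argmax()],lambda h:h[h[:,1].argmin()],lambda h:h[h[:,1].argmax()]):
        x,r=tri((S[0],*k(C[0])),(S[1],*k(C[1])));T.append(x);print(x.round(4),np.round(r,4))
    T=np.array(T);print("centre",T.mean(0),np.linalg.norm(T[0]-T[2]),np.linalg.norm(T[1]-T[2]))
    print([np.mean([onz(c,*p,.006) for p in h],0).round(4) for c,h in zip(S,C)])
E
```

```text
[[ 22 131 246]
 [ 17 149 214]
 [ 20 135 248]
 [ 20 138 246]
 [ 21 132 247]
 [ 21 132 247]
 [ 16 146 183]] [[ 14 186 207]
 [ 14 183 205]]
[[ 14 183 212]
 [ 16 147 218]
 [ 21 131 248]
 [ 17 150 165]
 [ 20 135 247]
 [ 21 134 248]
 [ 21 136 247]] [[ 14 184 215]
 [ 14 185 196]]
4 [[248.0, 67.0], [328.0, 132.0], [264.0, 212.0], [181.0, 153.0]]
4 [[244.0, 148.0], [324.0, 208.0], [265.0, 279.0], [186.0, 226.0]]
[ 0.3799 -0.0145 -0.0007] [0.0001 0.0001]
[0.5301 0.0051 0.0019] [0.0004 0.0004]
[ 0.4478  0.0692 -0.0042] [0.0027 0.0027]
[ 0.4658 -0.079   0.0011] [0.0005 0.0005]
centre [ 0.45591277 -0.00482695 -0.00048374] 0.10786291965527016 0.10447782949360165
[array([ 0.4567, -0.0046,  0.006 ]), array([ 0.4555, -0.0029,  0.006 ])]
```

Run:
```python
from h import *
B=[pickle.load(open(f"base{i}.pkl","rb")) for i in(0,1)]
ce=[]
for c,n in zip(B,((198,110),(200,165))):
    q=blob(c,(10,60,120),(30,166,255),(n[0]*1.28,n[1]*1.28)); e=cv2.fitEllipse(q.astype(np.float32)); ce.append(e[0])
    print(e,[(z,circ(c,q,z)) for z in(0.007,.014)])
print(tri((B[0],*ce[0]),(B[1],*ce[1])))
# cup rim: dark edges inside
for c,n in zip(B,ce):
    x=proj(c,[[.425,-.302,.014],[.425,-.302,.030]]);print(x)
im=np.hstack([cv2.resize(c["frame"][int(n[1])-60:int(n[1])+60,int(n[0])-65:int(n[0])+65],None,fx=3,fy=3,interpolation=cv2.INTER_CUBIC) for c,n in zip(B,ce)]);cv2.imwrite("pics/basec.png",im)
```

```text
((253.2189483642578, 138.98471069335938), (87.26726531982422, 88.3006820678711), 167.0372314453125) [(0.007, (array([ 0.4263508 , -0.30202515]), np.float64(0.046461885794365894), np.float64(9.889812847226759e-05), 39)), (0.014, (array([ 0.42667316, -0.30156891]), np.float64(0.045485793264916974), np.float64(9.682043139157964e-05), 39))]
((254.1527862548828, 210.86590576171875), (80.00999450683594, 82.52545928955078), 93.68460083007812) [(0.007, (array([ 0.42615819, -0.30220021]), np.float64(0.046673813826520895), np.float64(0.00021441594515519274), 34)), (0.014, (array([ 0.42744641, -0.30036791]), np.float64(0.04569273836256404), np.float64(0.0002099089592098799), 34))]
(array([ 0.42715004, -0.30082275,  0.00766051]), [np.float64(4.2035666025213354e-05), np.float64(4.203566602507501e-05)])
[[252.16095223 141.58983701]
 [252.11547688 142.95320322]]
[[253.23796673 214.51801338]
 [253.23154618 219.27901804]]
```

View pics/basec.png

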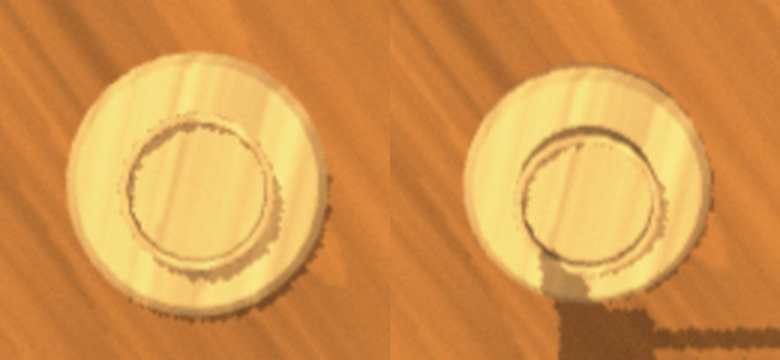

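The crop shows the base's foot, hub and cup in both views, and the foot radius of 46 mm fits. Measured centre (0.4266, -0.3014). Now pick and place it.

```bash
cat >> h.py <<'E'
def down(x,y,z,R,hover=.06,guard=6,slow=.05):
    robot.goto([x,y,z+hover],R)
    robot.move_linear([x,y,z+.012],max_speed=.15)
    robot.pause(.1)
    g=robot.move_linear([x,y,z],max_speed=slow,guard=guard)
    print("down guard",g,"z",robot.get_tool_pos().round(4)); return g
def up(z,sp=.2):
    p=robot.get_tool_pos().copy(); p[2]=z; robot.move_linear(p,max_speed=sp)
E
python3 - <<'E'
from h import *
p=(.4266,-.3014);R=Rz(yaw(*p))
robot.set_gripper(.8)
down(*p,.2155,R); robot.set_gripper(0,15); w=robot.get_grip_width()
print("width mm",w*94,robot.get_grip_force())
up(.30); print("held",robot.get_grip_width()*94,robot.get_ft_force().round(2))
t=(.4562,-.0042);R=Rz(yaw(*t))
g=down(*t,.2185,R,hover=.07,guard=5,slow=.03)
print(robot.get_ft_force().round(2))
robot.set_gripper(.8); up(.34); 
c=look("b2",*t,.34); mosaic("b2",c); print(robot.get_time())
E
```

```text
down guard False z [ 0.4265 -0.3014  0.2152]
width mm 50.75602290695063 15.000230795703828
held 50.71020845534381 [-0.23  0.23 -1.58]
down guard True z [ 0.4565 -0.0043  0.2206]
[ 0.45  0.07 -0.41]
12.6083
```

View pics/b2.png

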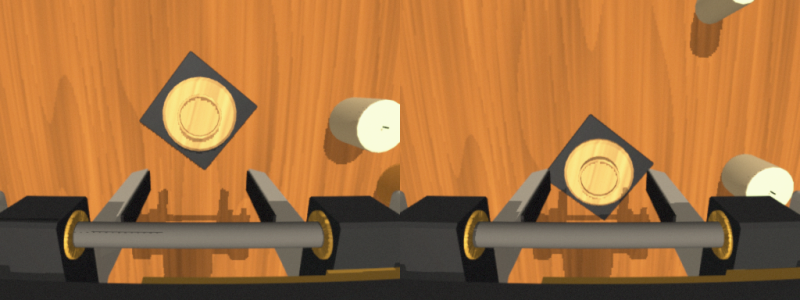

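The base sits centred on the slate: (199,110) in tile 1, (598,171) in tile 2. The slate height shows as a 5.4 mm rise at contact. Next, measure the base's new place and look at the candle.

Run:
```python
from h import *
for i,n in enumerate(((199,112),(198,171))):
    c=pickle.load(open(f"b2{i}.pkl","rb")); q=blob(c,(10,60,120),(30,166,255),(n[0]*1.28,n[1]*1.28)); print(circ(c,q,.016),circ(c,q,.020))
c=look("cand",.594,.194,.40)
ce=[]
for k in c:
    n=proj(k,[.594,.194,.075])[0]; hsv=cv2.cvtColor(k["frame"],cv2.COLOR_BGR2HSV); print(n,[hsv[int(n[1])+d,int(n[0])].tolist() for d in range(-50,51,10)])
im=np.hstack([k["frame"][20:320,56:456] for k in c]);cv2.imwrite("pics/cand.png",im)
```

```text
(array([ 0.45706713, -0.00460702]), np.float64(0.04617601984343428), np.float64(7.823346830054465e-05), 46) (array([ 0.45705876, -0.00420965]), np.float64(0.045567185729002244), np.float64(7.720195444112926e-05), 46)
(array([ 0.45688629, -0.00418631]), np.float64(0.04645168390454176), np.float64(0.00027286230860981697), 41) (array([ 0.45689548, -0.00277331]), np.float64(0.045840468758747296), np.float64(0.0002692719635116192), 41)
[255.11367939 143.43375932] [[14, 185, 219], [15, 181, 232], [15, 178, 230], [33, 20, 253], [34, 24, 253], [33, 26, 253], [33, 27, 253], [14, 175, 153], [14, 183, 206], [14, 182, 210], [14, 189, 220]]
[253.30927401 220.0538798 ] [[15, 185, 231], [14, 183, 227], [19, 93, 192], [32, 26, 252], [33, 31, 252], [33, 31, 252], [31, 46, 247], [13, 183, 204], [14, 181, 144], [14, 179, 141], [13, 173, 147]]
```

View pics/cand.png

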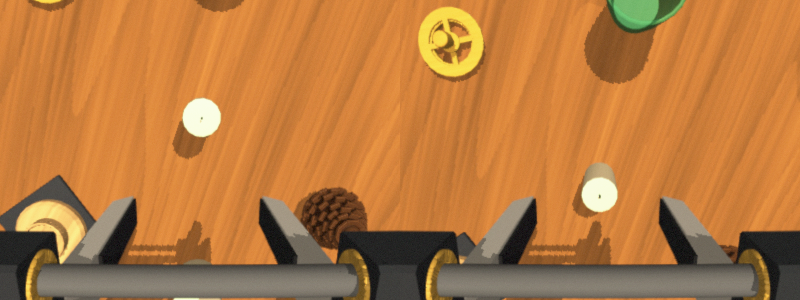

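The slim candle's top shows at (202,118) and (599,194) in the crops, with nothing close to the fingers. Base centre is (0.4570, -0.0043). Now measure the candle top, pick it and place it.

Run:
```python
from h import *
C=[pickle.load(open(f"cand{i}.pkl","rb")) for i in(0,1)];ce=[];P=[]
for k,n in zip(C,((258,138),(255,214))):
    q=blob(k,(20,0,235),(60,60,255),n); e=cv2.fitEllipse(q.astype(np.float32));ce.append(e[0]);r=circ(k,q,.075);print(r);P.append(r[0])
x,r=tri((C[0],*ce[0]),(C[1],*ce[1]));print(x,r)
p=np.mean(P,0)
assert abs(x[2]-.075)<.012 and np.linalg.norm(x[:2]-p)<.006 and np.linalg.norm(P[0]-P[1])<.004
R=Rz(yaw(*p)); robot.set_gripper(.75)
down(*p,.2325,R,hover=.08); z0=robot.get_tool_pos()[2]
robot.set_gripper(0,12); print("w",robot.get_grip_width()*94)
up(.36); print("held",robot.get_grip_width()*94)
t=(.4570,-.0043);R=Rz(yaw(*t))
robot.goto([*t,.36],R); robot.move_linear([*t,z0+.030+.010],max_speed=.12); robot.pause(.15)
g=robot.move_linear([*t,z0+.026],max_speed=.03,guard=4); z=robot.get_tool_pos()[2]; print(g,"rise",z-z0,robot.get_ft_force().round(2))
robot.pause(.1)
c=capture("side");pickle.dump(c,open("side1.pkl","wb"))
s=capture("scene");pickle.dump(s,open("scene1.pkl","wb"))
o=[]
for k in(c,s):
    u,v=proj(k,[*t,.06])[0].astype(int); o.append(cv2.resize(k["frame"][v-50:v+50,u-60:u+60],(400,333),interpolation=cv2.INTER_CUBIC))
cv2.imwrite("pics/c1.png",np.hstack(o));print(robot.get_time())
```

```text
(array([0.59405157, 0.20035535]), np.float64(0.0179631458578632), np.float64(6.116538961246226e-05), 22)
(array([0.59391329, 0.20055499]), np.float64(0.017905995681054693), np.float64(8.476518688071977e-05), 23)
[0.59397401 0.200486   0.07397187] [np.float64(3.0050060718048362e-05), np.float64(3.0050060717994304e-05)]
down guard False z [0.5938 0.2003 0.2321]
w 37.77229375353248
held 37.557020889673154
True rise 0.02944697564739243 [ 0.59  0.65 -0.27]
20.2583
```

View pics/c1.png

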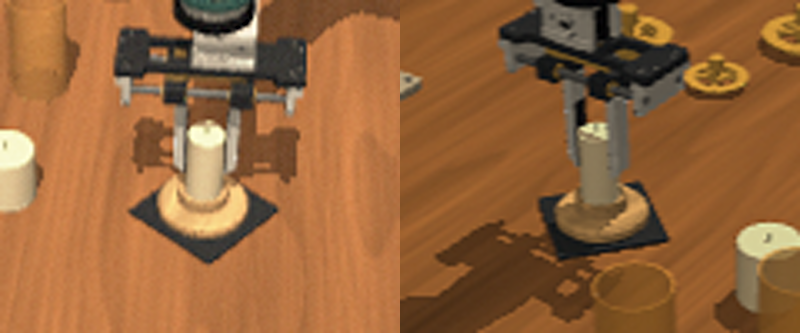

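The rise of 29.4 mm is slate plus cup floor (a rim hit would give about 36 mm), and both crops show the candle upright in the cup. Release it, check from above, then look at the rightmost glass.

Run:
```python
from h import *
robot.set_gripper(.75); up(.36)
t=(.4570,-.0043)
a=look("c2",*t,.40,d=.03)
for k in a:
    n=proj(k,[*t,.105])[0]; q=blob(k,(20,0,235),(60,60,255),n); print("candle top",circ(k,q,.1045))
robot.set_gripper(1.0)
b=look("gl",.650,-.199,.45,d=.03)
for k in b: print(proj(k,[[.65,-.199,.12],[.65,-.199,0]]).round())
print(robot.get_time())
im=np.vstack([np.hstack([cv2.resize(k["frame"],(400,300)) for k in q]) for q in(a,b)]);cv2.imwrite("pics/g1.png",im)
```

```text
candle top (array([ 0.45692271, -0.00446889]), np.float64(0.01804215158727511), np.float64(7.89584751142644e-05), 25)
candle top (array([ 0.45685367, -0.00443435]), np.float64(0.018002663779468523), np.float64(7.58411496607804e-05), 24)
[[254. 157.]
 [254. 145.]]
[[253. 210.]
 [253. 185.]]
25.3833
```

View pics/g1.png

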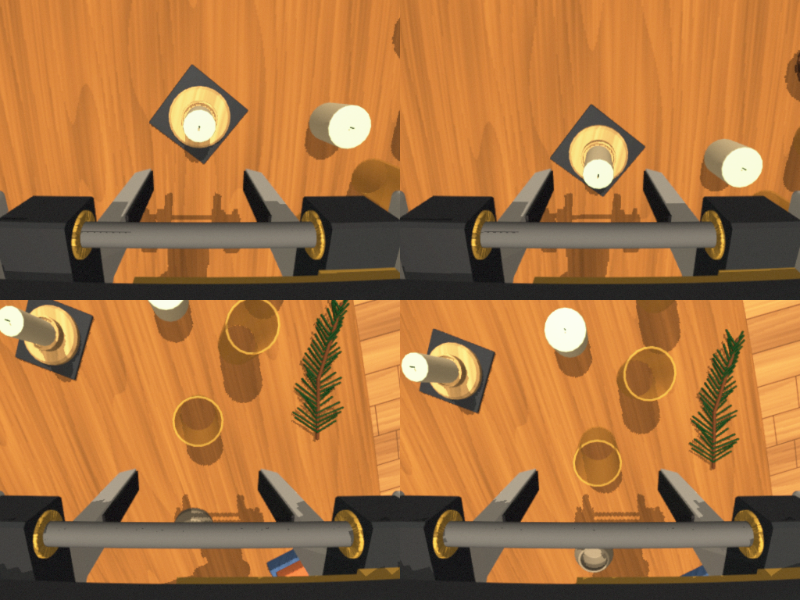

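The candle stands upright and centred in the cup (199,125). The rightmost glass's rim shows as a bright ring at (198,421) in bottom tile 1 and (598,463) in tile 2. Now segment the ring.

Run:
```python
from h import *
G=[pickle.load(open(f"gl{i}.pkl","rb")) for i in(0,1)]
for k,n in zip(G,((254,155),(253,209))):
    hsv=cv2.cvtColor(k["frame"],cv2.COLOR_BGR2HSV)
    print([hsv[n[1],n[0]+d].tolist() for d in list(range(-40,-24,1))])
    for lo in (15,16,17,18):
        m=cv2.inRange(hsv,np.array((lo,190,170)),np.array((30,255,255))); m[n[1]+40:]=0;m[:n[1]-40]=0;m[:,:n[0]-45]=0;m[:,n[0]+45:]=0
        N,l,st,_=cv2.connectedComponentsWithStats(m,connectivity=8); print(lo,sorted(st[1:].tolist(),key=lambda s:-s[4])[:2])
        if N>1:
            i=1+st[1:,4].argmax(); q=cv2.convexHull(np.argwhere(l==i)[:,::-1].astype(np.int32))[:,0].astype(float);print(circ(k,q,.12),cv2.fitEllipse(q.astype(np.float32))[0])
```

```text
[[14, 185, 221], [14, 181, 224], [14, 182, 229], [14, 179, 227], [14, 185, 221], [14, 180, 223], [15, 183, 220], [20, 175, 246], [20, 180, 245], [16, 185, 219], [15, 192, 162], [15, 189, 155], [15, 194, 154], [15, 190, 156], [15, 187, 157], [15, 185, 161]]
15 [[246, 164, 24, 21, 179], [229, 166, 7, 13, 36]]
(array([ 0.64772197, -0.21720614]), np.float64(0.011940763946932288), np.float64(0.0013909673308915484), 12) (257.2931823730469, 174.3579559326172)
16 [[254, 166, 16, 14, 52], [252, 173, 6, 9, 19]]
(array([ 0.65326596, -0.2166243 ]), np.float64(0.0074171713967254626), np.float64(0.00044089169324414753), 7) (261.5111083984375, 172.62245178222656)
17 [[281, 147, 2, 2, 2], [254, 125, 1, 1, 1]]Traceback (most recent call last):
  File "<stdin>", line 10, in <module>
cv2.error: OpenCV(4.12.0) /io/opencv/modules/imgproc/src/shapedescr.cpp:361: error: (-201:Incorrect size of input array) There should be at least 5 points to fit the ellipse in function 'fitEllipseNoDirect'
```

```bash
cat > gm.py <<'E'
from h import *
def rim(k,n):
    hsv=cv2.cvtColor(k["frame"],cv2.COLOR_BGR2HSV)
    m=cv2.inRange(hsv,np.array((17,130,200)),np.array((26,255,255))); w=np.zeros_like(m); cv2.circle(w,tuple(int(v) for v in n),42,255,-1)
    N,l,st,_=cv2.connectedComponentsWithStats(cv2.dilate(m&w,np.ones((2,2))),connectivity=8); i=1+st[1:,4].argmax()
    return cv2.convexHull(np.argwhere((l==i)&(m>0))[:,::-1].astype(np.int32))[:,0].astype(float)
E
python3 - <<'E'
from gm import *
G=[pickle.load(open(f"gl{i}.pkl","rb")) for i in(0,1)];P=[];ce=[]
for k,n in zip(G,((254,155),(254,209))):
    q=rim(k,n);r=circ(k,q,.12);P.append(r[0]);ce.append(cv2.fitEllipse(q.astype(np.float32))[0]);print(r)
x,e=tri((G[0],*ce[0]),(G[1],*ce[1]));print(x,e)
assert abs(x[2]-.12)<.012 and np.linalg.norm(P[0]-P[1])<.004
p=np.mean(P,0);R=Rz(yaw(*p))
assert not robot.get_grip_width()<.95
g=down(*p,.2804,R,hover=.08); assert not g
z0=robot.get_tool_pos()[2]
robot.set_gripper(0,15); print("w",robot.get_grip_width()*94)
up(.43); print("held",robot.get_grip_width()*94, robot.get_ft_force().round(2))
t=(.4569,-.0044);R=Rz(yaw(*t)); robot.goto([*t,.44],R); robot.pause(.2)
c=capture("side");s=capture("scene");w=capture("wrist");o=[]
pickle.dump((c,s,w),open("hold.pkl","wb"))
for k in(c,s):
    u,v=proj(k,[*t,.13])[0].astype(int); o.append(cv2.resize(k["frame"][v-75:v+75,u-65:u+65],(260,300),interpolation=cv2.INTER_CUBIC))
cv2.imwrite("pics/g2.png",np.hstack(o+[cv2.resize(w["frame"],(280,210)).repeat(1,0)[:,:] if 0 else cv2.copyMakeBorder(cv2.resize(w["frame"],(280,210)),0,90,0,0,cv2.BORDER_CONSTANT)]));print(z0,robot.get_time())
E
```

```text
(array([ 0.64946814, -0.19736197]), np.float64(0.03263294404673699), np.float64(0.0001104226483992568), 35)
(array([ 0.64926824, -0.19759048]), np.float64(0.03254486203997814), np.float64(0.00014212611590910113), 27)
[ 0.64972724 -0.19639133  0.12198074] [np.float64(5.8145938761945715e-05), np.float64(5.814593876178308e-05)]
down guard False z [ 0.6492 -0.1974  0.2799]
w 66.74323920990877
held 66.50243657265014 [ 0.04  0.35 -3.08]
0.279905316623748 29.7917
```

View pics/g2.png

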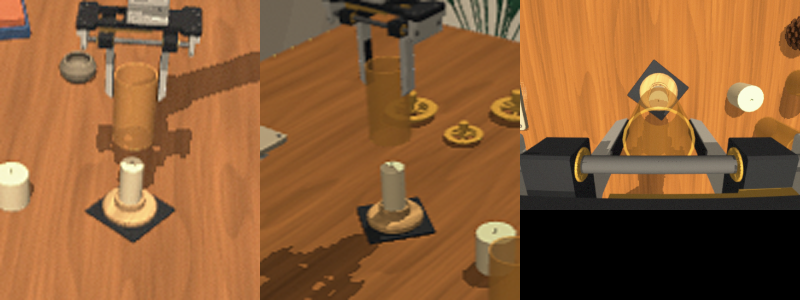

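The glass hangs upright over the candle in both views (133,105 and 388,100). Lower it with a force guard.

Run:
```python
from gm import *
t=(.4569,-.0044);z0=.2799
g=robot.move_linear([*t,z0+.042],max_speed=.08,guard=10);print(g,robot.get_tool_pos()[2]-z0); robot.pause(.2)
if not g:
    g=robot.move_linear([*t,z0+.016],max_speed=.02,guard=3);z=robot.get_tool_pos()[2]-z0;print(g,z,robot.get_ft_force().round(2))
    robot.pause(.1)
c=capture("side");s=capture("scene");o=[]
for k in(c,s):
    u,v=proj(k,[*t,.07])[0].astype(int); o.append(cv2.resize(k["frame"][v-60:v+60,u-60:u+60],(400,400),interpolation=cv2.INTER_CUBIC))
cv2.imwrite("pics/g3.png",np.hstack(o));print(robot.get_time())
```

```text
False 0.04238751058063567
True 0.02035127804043174 [-0.59  0.42  4.25]
32.8083
```

View pics/g3.png

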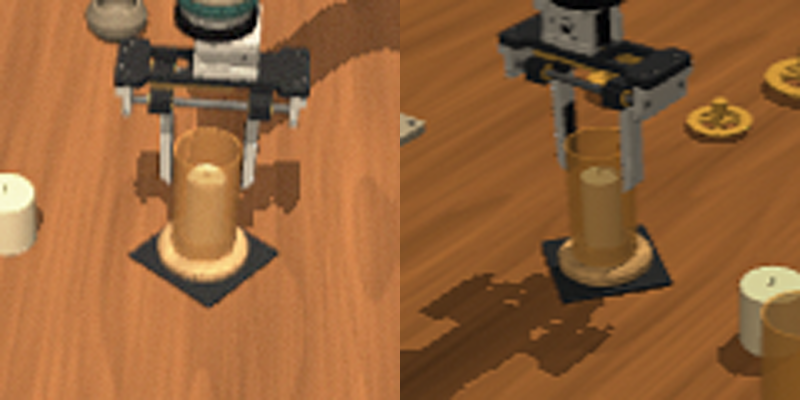

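The glass is on the foot: rise 20.4 mm against 19.4 expected, a hit on the hub would show about 35. Release it, measure its rim, and look at the small cap.

Run:
```python
from gm import *
t=(.4569,-.0044)
robot.set_gripper(1.0); up(.42)
a=look("g4",*t,.46,d=.03)
for k in a:
    q=rim(k,proj(k,[*t,.139])[0]); print("rim",circ(k,q,.1395))
robot.set_gripper(.45)
b=look("cap",.385,.296,.36,d=.03)
for k in b: print(proj(k,[[.385,.296,.036],[.385,.296,.011]]).round())
print(robot.get_time())
im=np.vstack([np.hstack([cv2.resize(k["frame"],(400,300)) for k in q]) for q in(a,b)]);cv2.imwrite("pics/k1.png",im)
```

```text
rim (array([4.56473205e-01, 2.54219061e-04]), np.float64(0.035911550490161016), np.float64(0.0005786171706245249), 26)
rim (array([0.45692744, 0.00216665]), np.float64(0.038521071372932925), np.float64(0.0004911200114537315), 17)
[[253. 153.]
 [253. 150.]]
[[253. 212.]
 [253. 205.]]
38.175
```

View pics/k1.png

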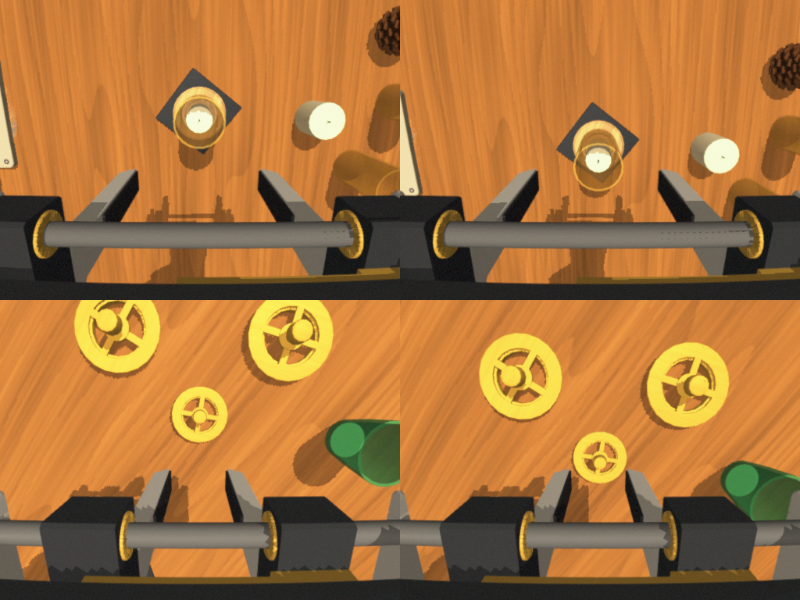

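The glass stands upright round the candle, rim at (199,122). The cap at (199,414) in tile 1 and (600,457) in tile 2 is clearly the smallest of the three. Its knob height was triangulated earlier at about 27 mm. Next, a cleaner rim fit and a cap fit.

Run:
```python
from gm import *
G=[pickle.load(open(f"g4{i}.pkl","rb")) for i in(0,1)]
for k in G:
    hsv=cv2.cvtColor(k["frame"],cv2.COLOR_BGR2HSV); m=cv2.inRange(hsv,np.array((17,130,180)),np.array((26,255,255)))
    X=np.argwhere(m>0)[:,::-1].astype(float); W=np.array([onz(k,u,v,.1394)[:2] for u,v in X])
    from scipy.optimize import least_squares
    n=proj(k,[.4569,-.0044,.1394])[0]; c=np.array([.4569,-.0044]); low=X[:,1]>n[1]+5
    for _ in range(6):
        d=np.linalg.norm(W-c,axis=1); s=low&(abs(d-.0325)<.004 if _<3 else abs(d-.0325)<.002)
        c=least_squares(lambda p:np.linalg.norm(W[s]-p[:2],axis=1)-.0318,c,loss='soft_l1',f_scale=.0005).x
    print("rim",c,s.sum(),np.linalg.norm(W[s]-c,axis=1).std())
C=[pickle.load(open(f"cap{i}.pkl","rb")) for i in(0,1)];ce=[]
for k,n in zip(C,((255,146),(256,201))):
    q=blob(k,(22,150,120),(32,255,255),n); ce.append(cv2.fitEllipse(q.astype(np.float32))[0]);print("brim",circ(k,q,.011),ce[-1])
    g=cv2.resize(cv2.cvtColor(k["frame"],cv2.COLOR_BGR2GRAY)[int(n[1])-40:int(n[1])+40,int(n[0])-40:int(n[0])+40],None,fx=4,fy=4,interpolation=cv2.INTER_CUBIC)
    h=cv2.HoughCircles(g,cv2.HOUGH_GRADIENT,1.5,30,param1=80,param2=18,minRadius=28,maxRadius=48)
    if h is not None: print("knob",[(int(n[0])-40+a/4,int(n[1])-40+b/4,r/4) for a,b,r in h[0][:3]])
print(tri((C[0],*ce[0]),(C[1],*ce[1])))
```

```text
rim [ 0.45696269 -0.00400579] 207 0.00069709758026759
rim [ 0.45692187 -0.0041368 ] 204 0.0007652548898344184
brim (array([0.3846199 , 0.30031661]), np.float64(0.03720706168945895), np.float64(0.00010268495552544915), 37) (255.17396545410156, 145.98782348632812)
knob [(np.float32(255.6875), np.float32(149.6875), np.float32(7.975)), (np.float32(262.4375), np.float32(135.8125), np.float32(11.35)), (np.float32(244.0625), np.float32(134.3125), np.float32(7.1875))]
brim (array([0.38452543, 0.30042995]), np.float64(0.03706008305627964), np.float64(0.00011144174276713631), 39) (255.5807342529297, 201.06028747558594)
knob [(np.float32(255.9375), np.float32(209.1875), np.float32(7.975)), (np.float32(241.3125), np.float32(185.5625), np.float32(11.7625)), (np.float32(269.4375), np.float32(198.6875), np.float32(9.2875))]
(array([0.38413107, 0.30096065, 0.00985417]), [np.float64(1.8610277414753005e-06), np.float64(1.8610277413641786e-06)])
```

Run:
```python
from gm import *
C=[pickle.load(open(f"cap{i}.pkl","rb")) for i in(0,1)]
x,e=tri((C[0],255.69,149.69),(C[1],255.94,209.19));print("knob top",x,e)
p=np.array([.3846,.3004]); assert np.linalg.norm(x[:2]-p)<.006 and abs(x[2]-.036)<.01
R=Rz(yaw(*p)); g=down(*p,.2134,R,hover=.07); assert not g
z0=robot.get_tool_pos()[2]; robot.set_gripper(0,18); print("w",robot.get_grip_width()*94)
up(.40); print("held",robot.get_grip_width()*94)
t=(.4569,-.0042);R=Rz(yaw(*t)); robot.goto([*t,.40],R)
robot.move_linear([*t,z0+.150],max_speed=.1); robot.pause(.2)
c=capture("side");s=capture("scene");o=[]
for k in(c,s):
    u,v=proj(k,[*t,.14])[0].astype(int); o.append(cv2.resize(k["frame"][v-50:v+50,u-50:u+50],(400,400),interpolation=cv2.INTER_CUBIC))
cv2.imwrite("pics/k2.png",np.hstack(o));print(z0,robot.get_time())
```

```text
knob top [0.38488895 0.30040636 0.03720749] [np.float64(7.218656581023962e-05), np.float64(7.218656581024682e-05)]
down guard False z [0.3845 0.3003 0.2131]
w 17.73860560972936
held 17.584826225745648
0.21308368577487455 43.225
```

View pics/k2.png

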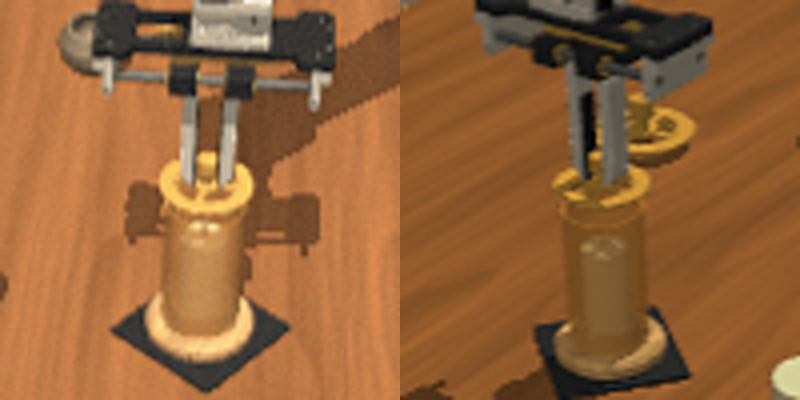

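The cap hangs level and centred just above the glass in both crops. Lower it with a guard.

Run:
```python
from gm import *
t=(.4569,-.0042);z0=.2131
g=robot.move_linear([*t,z0+.128],max_speed=.02,guard=2.5);z=robot.get_tool_pos()[2]-z0;print(g,z,robot.get_ft_force().round(2))
if z<.1345:
    robot.set_gripper(.45); up(.44); robot.pause(.3)
    print("released",robot.get_grip_width())
c=capture("side");s=capture("scene");w=capture("wrist");o=[]
for k in(c,s,w):
    u,v=proj(k,[*t,.10])[0].astype(int); o.append(cv2.resize(k["frame"][max(v-60,0):v+60,u-50:u+50],(266,320),interpolation=cv2.INTER_CUBIC))
cv2.imwrite("pics/k3.png",np.hstack(o));print(robot.get_time())
S=cv2.hconcat([c["frame"]]);cv2.imwrite("pics/all.png",S)
```

```text
True 0.13231414765069444 [-0.36 -0.55  5.94]
released 0.4516651269230647
45.725
```

View pics/k3.png

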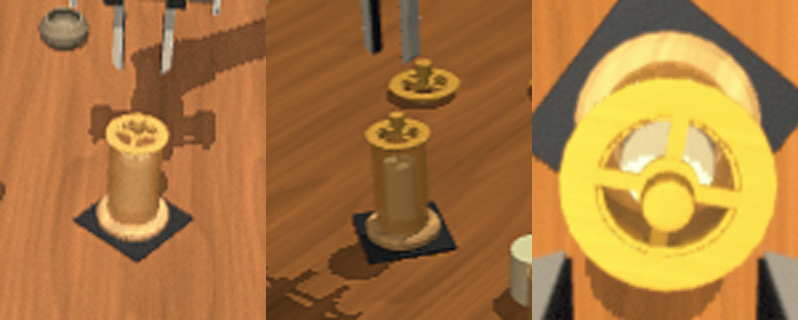

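The cap is seated: rise 132.3 mm against 131.4 expected. It looks level with the brim on the rim in all three views, and the gripper is clear. Handing in.

```bash
python3 -c "
from plant import robot
print(robot.sign_off())"
```

```text
the job is handed in; nothing more can be done
None
```

The lantern is assembled on the slate in the order asked (base, slim candle, rightmost glass, smallest cap) and handed in at about 46 s of the 99 s, with no verdict returned; the fat candle, tumbler, pot and pine cone were not touched.

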